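Edge-joint two staves in the glue-up jig

TASK

Dry-fit the two loose wooden staves in the white glue-up board. With closed fingers sweep them sideways across the board until they lie edge to edge against the long fence, push both their ends up against the end stop, and then swing the cam's lever right round so that the cam clamps the pair tight. Only slide and push things, pick nothing up, and leave the glue bottle, the spare offcut and the chisel beside the board where they are.

Things in the scene. Friction and masses are not known exactly. Their poses are not given: they have to be found in the camera images.
- jig: Glue-up board screwed to the bench: white laminate on plywood, 230 (its x) x 165 mm (its y), top 9 mm above the bench. Origin: centre of its underside. A wooden fence, 20 wide, 22 high above the board, runs along x on its -y edge (the robot's right). A wooden end stop, as wide and high, stands across its far (+x) end, 6 to 66 mm from the fence face. Left of it turns a wooden cam with a lever.
- corner (a point): Inside corner of the jig on the board's top: where the fence face and the end-stop face meet. Axes as the jig's: the staves belong at -x and +y of it (x = 0 is the stop face, y = 0 the fence face).
- stave_a: Loose wooden stave, plain square-ended bar 36 mm wide (its x), 110 mm long (its y), 18 mm thick, 44 g. Origin: centre of its underside. Starts on the board roughly along the fence, clear of fence, stop, cam and the other stave.
- stave_b: Loose wooden stave, plain square-ended bar 36 mm wide (its x), 110 mm long (its y), 18 mm thick, 44 g. Origin: centre of its underside. The twin of stave_a, beside it; either may be the one nearer the fence, and either order is right.
- cam (a joint): Turn of the cam, rad: 0 open to 1.97 end of travel, anticlockwise from above. Stiff hinge, stays where left (2 N at the lever end). Starts at 0 to 0.2, lever pointing away from robot and fence. Open, it stands 11 mm clear of a pair laid tight to the fence; it starts to nip at about 1.5, its greatest reach is at 1.92, and it holds best from 1.8 on. Closed, the lever points back to the robot.
- pivot (a point): On the cam's vertical pivot axis, 29 mm above the bench, 34 mm before the stop face and 104 mm from the fence face.
- lever_end (a point): On the top face near the rounded end of the cam's lever, 92 mm from the pivot. The lever is a dark wooden bar 14 mm wide (19 mm at the round end), 17 mm thick, its underside 11 mm and its top 28 mm above the bench. The cam disc has a radius of 22 mm, its centre 11 mm off the pivot.
- glue_yellow: Bystander: upright glue bottle, 50 mm in diameter, 153 mm tall, right of the board. Origin: centre of its underside.
- offcut_e: Bystander: spare wooden offcut, 47 x 101 x 16 mm, right of the board. Origin: centre of its underside.
- chisel_narrow: Bystander: chisel, 253 mm long, 29 mm wide, lying on the bench between robot and board. Origin: its middle, underside.

How it is judged:
On the way, in this order (a step that is already met when the one before it is completed fails the run):
1. both staves lie side by side by the fence (at most 8 mm of play) with their ends at the stop (within 4 mm), the cam still open (x of each of stave_a, stave_b in the frame of corner above -0.059 m and ((y of stave_a in the frame of corner below 0.026 m and y of stave_b in the frame of corner below 0.062 m) or (y of stave_b in the frame of corner below 0.026 m and y of stave_a in the frame of corner below 0.062 m)) and value of joint cam below 1.4 rad), for 0.2 s.
2. the cam's lever is swung round (value of joint cam above 1.7 rad), for 0.2 s.
At the end, for the whole second after the job is handed in: Both staves lie flat on the board, edge to edge against the fence (within 2.5 mm and 2 degrees), each with its end within 4 mm of the end stop; the cam is turned beyond 1.7 rad and clamps them, so that they press on each other with more than 2 N; all at rest (x of each of stave_a, stave_b in the frame of corner above -0.059 m and ((y of stave_a in the frame of corner below 0.0205 m and y of stave_b in the frame of corner below 0.0565 m) or (y of stave_b in the frame of corner below 0.0205 m and y of stave_a in the frame of corner below 0.0565 m)) and value of joint cam above 1.7 rad and contact force between stave_a and stave_b above 2 N and angle between the y axis of each of stave_a, stave_b and the x axis of jig, either way round below 0.035 rad and linear speed of each of stave_a, stave_b below 0.01 m/s); the robot touches nothing.
It fails at once if a stave is lifted off the board or tipped (height (world z) of any of stave_a, stave_b above 0.021 m or angle between any of stave_a, stave_b's own z axis and vertical above 0.3 rad).
It fails at once if the glue bottle, the spare offcut or the chisel is disturbed (distance of any of glue_yellow, offcut_e, chisel_narrow from where it was at the start of the episode above 0.02 m).
It also fails if it takes over 56 s, if anything falls off the work surface, if the arm or the gripper's body presses on something with over 40 N, if the wrist force passes 120 N, or if a joint passes its speed limit or range.

ROBOT

A 6-joint arm with a two-finger parallel gripper is mounted at the origin on a cart in front of the work surface, level with it; the furniture and walls round the work are solid. World frame = base frame: x ahead of the robot, y to its left, z up, the work surface at z = 0. Lengths are in m, angles in rad, forces in N, time in s.
With the tool pointing down it reaches from about 0.3 to 0.85 m from the base axis. Payload 5.4 kg.
Tool frame: the origin (TCP) lies at the very end of the fingers, on their centre line; the grasp point (between the pads) lies 19 mm behind it (env.pinch_z is the distance from the TCP to the grasp point, in m); z points along the fingers, y is the line along which they close (so a half turn about z gives the same grasp; the last joint's range is limited). The gripper opens to 85 mm and grips with 20 to 120 N. Pads are 22 mm wide; open, the fingers measure 114 mm over their backs; the gripper's body (76 mm by 85 mm) begins 54 mm behind the grasp point. The pads swing forward as they close: fully open they stand 13 mm farther back than shut.
Start: joints at [-1.389, 0.158, 1.597, -0, 1.386, -0.21], TCP at [0.22, -0.531, 0.231] pointing down, gripper open.
Joint ranges: [-2.91, 2.91], [-0.94, 2.29], [0.18, 2.7], [-1.29, 4.43], [0.17, 2.64], [-3, 3]. Speed limits (rad/s): [2.57, 2.57, 3.14, 3.14, 3.14, 3.14].

INTERFACE

Orientations are given as a unit quaternion [w, x, y, z].
In Python, from station import env gives the robot as it stands.
- The arm moves only by the shell command python3 inch.py 'ROWS' [OPENING] [FORCE]. ROWS is a JSON list of rows, 1 to 10 of them, each of 4 numbers: dx, dy, dz in m, then a turn about the tool's z in rad; each row shifts and turns the commanded pose from where the row before left it, along the tool's axes as they then stand; what a row does not reach is not made up. A row lasts 1/12 s, in which the tool goes at most 0.0417 m and 0.125 rad, less where a joint would pass 70% of its speed; a pose out of reach is approached as far as the arm can. OPENING is the opening from 0.0 (shut) to 1.0 (fully open), set as the command begins (- or left out keeps the last). The fingers move at their own pace and stop on an object; FORCE is the grip in N (left out, the last holds). Time passes only in rows, so rows that do not move let the fingers close. It prints the time, the measured TCP pose, the force, the opening and the grip force at its end. Input that does not fit is refused with a message, and nothing moves.
- env.state(): the state, without advancing time (a new reading comes with each control period).
- env.get_image(name): name is "scene" or "side" or "wrist"; returns the picture (420x560x3 uint8, red, green, blue); there is no depth.
- env.camera_model(name): a dict with "fov_y" (degrees; the focal length in pixels is half the picture's height over the tangent of half this angle, whatever the lens; pixels are square), "cx", "cy" (the principal point, pixels), "pose" (4x4, takes a point from camera to world coordinates). Camera axes: x right, y down, z forward; pixel columns grow to the right and rows downward; lengths in m; the calibration is good to about 2 mm. A picture is of the moment at which its call begins: read the wrist's pose just before it. camera_model takes no time and is no camera call; for the wrist camera it gives the pose at the moment of the call.
- env.close_job(): hands the job in; it is judged then, once.
The state is a dict: "clock": time; "qpos": joint angles; "joint_velocities": joint speeds; "effort": joint torques, N m; "ee_pos": TCP position; "orientation": TCP orientation; "force": force on the tool from outside, world axes, zero at the start; "ft_torque": the same for the moment, N m; "grip_width": opening from 0.0 (shut) to 1.0 (fully open); "gripper_force": force on a finger pad.
Only numpy, scipy, OpenCV 4.12 (cv2) and the standard library are available. Lean on these libraries where they do the work, as an engineer would, in place of code of your own. Each camera call takes 0.05 s, during which the arm holds its last target. There are 200 camera calls.

## Working session

There is one attempt and no reset: what is moved stays moved. The work goes in short steps, Python scripts to look and compute and a shell command to move; the robot and the scene stay as the last step left them, time stands still between calls to the robot, and variables do not carry over. Pictures are saved under pics/ and viewed, at most 10 in all, crops included, and the job is handed in when it is done.

```bash
ls; mkdir -p pics
cat > h.py <<'E'
import numpy as np, cv2
from station import env
def cast(cm,u,v,z,shape=(420,560)):
    f=shape[0]/2/np.tan(np.radians(cm["fov_y"])/2)
    T=np.array(cm["pose"]); d=T[:3,:3]@np.array([(u-cm["cx"])/f,(v-cm["cy"])/f,1.])
    o=T[:3,3]; return o+d*(z-o[2])/d[2]
def proj(cm,p,shape=(420,560)):
    f=shape[0]/2/np.tan(np.radians(cm["fov_y"])/2)
    T=np.array(cm["pose"]); q=T[:3,:3].T@(np.array(p)-T[:3,3]); return f*q[:2]/q[2]+[cm["cx"],cm["cy"]]
E
python3 - <<'E'
from h import *
for n in("scene","side"):
    im=env.get_image(n); cv2.imwrite(f"pics/{n}0.png",im[:,:,::-1]); cm=env.camera_model(n); print(n,cm["fov_y"],cm["cx"],cm["cy"],np.round(cm["pose"],3).tolist(), {k:v for k,v in cm.items() if k not in("pose",)})
s=env.state(); print(s)
E
```

```text
inch.py
pics
station.py
scene 47.91516936397462 276.3913440692354 211.45127536827928 [[0.597, -0.441, 0.67, -0.296], [-0.802, -0.306, 0.513, -0.926], [-0.021, -0.844, -0.536, 0.665], [0.0, 0.0, 0.0, 1.0]] {'fov_y': 47.91516936397462, 'cx': 276.3913440692354, 'cy': 211.45127536827928}
side 57.17340185094931 274.3872083216712 199.12060491912754 [[0.885, -0.259, 0.388, 0.147], [-0.466, -0.484, 0.741, -0.976], [-0.004, -0.836, -0.549, 0.514], [0.0, 0.0, 0.0, 1.0]] {'fov_y': 57.17340185094931, 'cx': 274.3872083216712, 'cy': 199.12060491912754}
{'clock': 0.1, 'qpos': array([-1.38910853e+00,  1.58996067e-01,  1.59810951e+00,  6.76850579e-06,
        1.38619802e+00, -2.10073210e-01]), 'joint_velocities': array([ 0.0013934 , -0.001173  , -0.00235769,  0.00186972, -0.00031836,
       -0.00152826]), 'effort': array([-5.22405062e-04, -3.96990538e+01, -3.32338393e+01, -2.86907334e-04,
        4.23596197e-03, -2.74415839e-06]), 'ee_pos': array([ 0.21944124, -0.53089447,  0.23040811]), 'orientation': array([-8.55335534e-04,  9.80876440e-01,  1.94629590e-01,  1.54669004e-05]), 'force': array([-0.67331042,  0.82083197,  0.3286348 ]), 'ft_torque': array([-0.01523978, -0.03693312,  0.0284668 ]), 'gripper_force': 0.0, 'grip_width': 0.9983572390748671}
```

View pics/scene0.png

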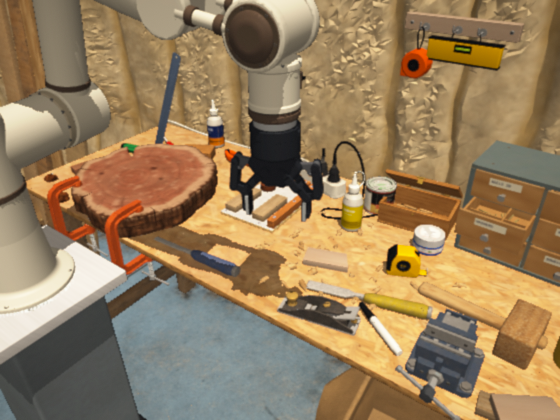

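View pics/side0.png

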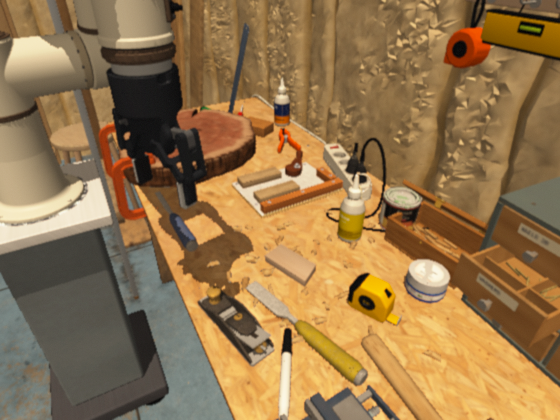

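The scene view is blocked by the gripper. In the side view the board is at about (290,187), with the fence running from (262,208) to (342,182) and the staves at (260,178) and (278,191). I'll get rough positions and then look with the wrist camera.

Run:
```python
from h import *
cm=env.camera_model("side")
for n,u,v,z in [("board nearleft",233,183,.009),("boardnear",263,213,.009),("fence near top",262,206,.031),("fence far",340,180,.031),("stA",260,178,.027),("stB",278,190,.027),("dark",293,166,.028),("orange",287,140,.03),("glue",350,238,0),("offcut",290,265,.016),("chisel?",182,230,.01)]:
    print(n,cast(cm,u,v,z).round(3))
cm=env.camera_model("wrist");s=env.state()
print(cm["fov_y"],cm["cx"],cm["cy"],np.round(cm["pose"],3).tolist())
im=env.get_image("wrist"); cv2.imwrite("pics/w0.png",im[:,:,::-1])
im=env.get_image("side"); cv2.imwrite("pics/sidec.png",cv2.resize(im[100:260,180:400,::-1],None,fx=3.6,fy=3.6,interpolation=2))
```

```text
board nearleft [ 0.445 -0.179  0.009]
boardnear [ 0.454 -0.334  0.009]
fence near top [ 0.451 -0.337  0.031]
fence far [ 0.671 -0.325  0.031]
stA [ 0.504 -0.217  0.027]
stB [ 0.517 -0.289  0.027]
dark [ 0.608 -0.203  0.028]
orange [ 0.672 -0.057  0.03 ]
glue [ 0.581 -0.49   0.   ]
offcut [ 0.42  -0.517  0.016]
chisel? [ 0.274 -0.31   0.01 ]
63.35149034298788 279.058149511098 205.60208723300167 [[0.381, -0.873, -0.303, 0.297], [-0.924, -0.361, -0.124, -0.499], [-0.001, 0.328, -0.945, 0.372], [0.0, 0.0, 0.0, 1.0]]
```

View pics/sidec.png

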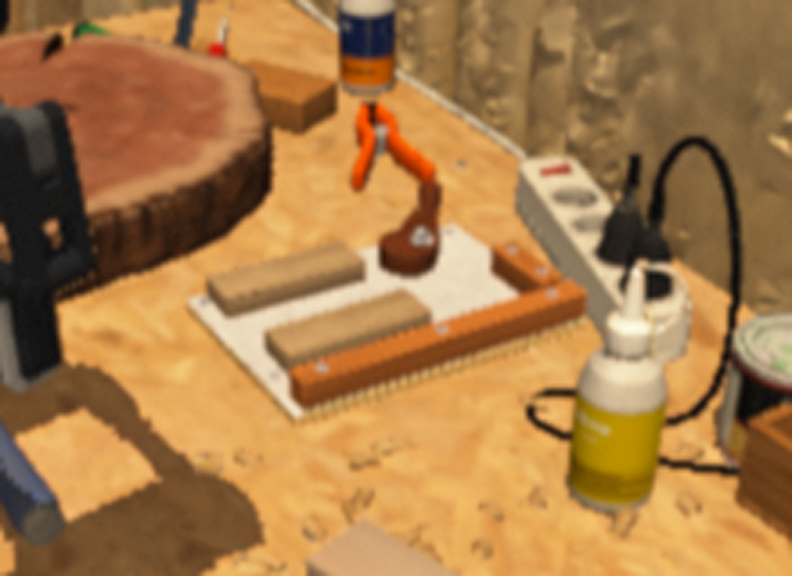

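Side crop: board, two staves (crop (285,275) and (350,325)), fence, end stop at (540,265), cam at (408,250) and lever pointing away. Next, the arm goes above the board for a wrist view.

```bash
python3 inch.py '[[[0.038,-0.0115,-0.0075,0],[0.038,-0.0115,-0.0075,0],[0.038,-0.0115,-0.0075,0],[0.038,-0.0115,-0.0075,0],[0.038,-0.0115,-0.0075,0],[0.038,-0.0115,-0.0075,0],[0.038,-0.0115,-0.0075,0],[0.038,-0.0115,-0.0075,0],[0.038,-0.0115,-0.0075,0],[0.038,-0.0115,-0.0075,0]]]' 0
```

```text
refused: ROWS must be a list of rows, each a list of 4 numbers. Nothing was moved.
```

The call was refused and nothing moved: it wants a list of rows, each a list of 4 numbers. Same move again in that form.

```bash
python3 inch.py '[[0.038,-0.0115,-0.0075,0],[0.038,-0.0115,-0.0075,0],[0.038,-0.0115,-0.0075,0],[0.038,-0.0115,-0.0075,0],[0.038,-0.0115,-0.0075,0],[0.038,-0.0115,-0.0075,0],[0.038,-0.0115,-0.0075,0],[0.038,-0.0115,-0.0075,0],[0.038,-0.0115,-0.0075,0],[0.038,-0.0115,-0.0075,0]]' 0
python3 inch.py '[[0.038,-0.0115,-0.0075,0],[0,0,0,0.1],[0,0,0,0.1],[0,0,0,0.1],[0,0,0,0.09],[0,0,0,0],[0,0,0,0]]'
python3 - <<'E'
from h import *
s=env.state();print(s["ee_pos"],s["orientation"],s["clock"])
im=env.get_image("wrist"); cv2.imwrite("pics/w1.png",im[:,:,::-1])
E
```

```text
clock: 1.03
ee_pos: [0.528, -0.2784, 0.3065]
orientation: [-0.0, 0.981, 0.195, -0.0]
force: [-0.1, -1.2, 0.0]
grip_width: -0.001
gripper_force: 0.0
clock: 1.62
ee_pos: [0.5575, -0.2549, 0.3135]
orientation: [-0.0, 1.0, 0.002, -0.0]
force: [0.5, -0.6, 0.2]
grip_width: -0.005
gripper_force: 0.0
[ 0.55747881 -0.25485095  0.31354541] [-1.59730881e-04  9.99997672e-01  2.14453791e-03 -1.77081102e-04] 1.6167
```

View pics/w1.png

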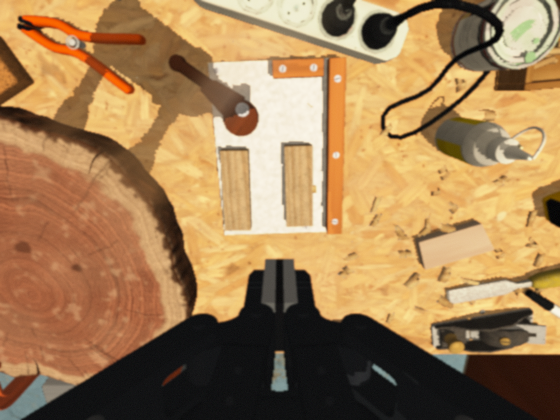

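Wrist view: board from (215,60) to (325,235), fence top from x=330 to 345, stop at (300,68), staves at (235,188) and (298,185), cam pivot at about (241,109), lever end at about (178,62). The chisel is not in view. Now measuring these by masks.

```bash
cat > meas.py <<'E'
from h import *
cm=env.camera_model("wrist"); im=cv2.cvtColor(env.get_image("wrist"),cv2.COLOR_RGB2HSV)
H,S,V=[im[:,:,i].astype(int) for i in range(3)]
import sys
def cont(m,box,name,z,n=1,amin=200):
    k=np.zeros_like(m,np.uint8); x0,y0,x1,y1=box; k[y0:y1,x0:x1]=m[y0:y1,x0:x1]
    k=cv2.morphologyEx(k,cv2.MORPH_OPEN,np.ones((3,3)))
    cs=[c for c in cv2.findContours(k,0,2)[0] if cv2.contourArea(c)>amin]
    for c in cs:
        b=cv2.boxPoints(cv2.minAreaRect(c)); P=np.array([cast(cm,u,v,z)[:2] for u,v in b])
        e=[P[1]-P[0],P[2]-P[1]]; e.sort(key=np.linalg.norm); L=e[1]*np.sign(e[1][0])
        print(name,"c",P.mean(0).round(4),"size",[round(np.linalg.norm(x),4) for x in e],"yaw",round(np.arctan2(L[1],L[0]),3),"px",b.mean(0).round(1),"x",P[:,0].min().round(3),P[:,0].max().round(3),"y",P[:,1].min().round(3),P[:,1].max().round(3))
def run():
    print("samples",[(p,im[p[1],p[0]].tolist()) for p in [(235,188),(298,185),(337,200),(300,68),(265,150),(200,80),(240,122),(450,250)]])
if __name__=="__main__":
    run()
    orange=((H<12)&(S>150)&(V>110)).astype(np.uint8)
    cont(orange,(265,40,360,245),"fence+stop",.031)
    cont(orange,(326,85,360,245),"fence",.031)
    cont(orange,(265,50,326,90),"stop",.031)
    cont(((S>60)&(H>9)&(V>90)).astype(np.uint8),(217,130,322,233),"stave",.027)
    cont(((H<12)&(S>100)&(V<110)).astype(np.uint8),(160,45,262,140),"cam",.028)
    for n,u,v,z in[("pivot",241,109,.029),("lever",178,62,.028)]: print(n,cast(cm,u,v,z).round(4))
E
python3 meas.py
```

```text
samples [((235, 188), [17, 121, 205]), ((298, 185), [18, 118, 203]), ((337, 200), [14, 187, 228]), ((300, 68), [14, 189, 211]), ((265, 150), [20, 26, 244]), ((200, 80), [12, 142, 88]), ((240, 122), [10, 187, 143]), ((450, 250), [17, 94, 229])]
stave c [ 0.5112 -0.1958] size [np.float64(0.0428), np.float64(0.115)] yaw -0.023 px [234. 190.] x 0.454 0.569 y -0.219 -0.17
stave c [ 0.5189 -0.2814] size [np.float64(0.0393), np.float64(0.1126)] yaw 0.063 px [299.2 184.6] x 0.462 0.576 y -0.305 -0.259
cam c [ 0.663  -0.1424] size [np.float64(0.0157), np.float64(0.0339)] yaw 1.047 px [182.8  66.9] x 0.648 0.678 y -0.162 -0.123
pivot [ 0.6162 -0.2087  0.029 ]
lever [ 0.6684 -0.1372  0.028 ]
```

Run:
```python
from meas import *
o=((S>160)&(V>150)).astype(np.uint8)
cont(o,(326,85,360,245),"fence",.031)
cont(o,(265,50,326,90),"stop",.031)
st=((S>75)&(V>150)&(S<160)).astype(np.uint8)
cont(st,(220,130,322,231),"stave",.027)
cont(((S<45)&(V>200)).astype(np.uint8),(205,50,330,240),"board",.009)
def edge(row,a,b): print(row,[ (u,im[row,u,1:].tolist()) for u in range(a,b)])
edge(120,322,334)
print([(v,im[v,300,1:].tolist()) for v in range(70,86)])
```

```text
fence c [ 0.5491 -0.3263] size [np.float64(0.019), np.float64(0.1898)] yaw 0.037 px [335.5 159. ] x 0.454 0.644 y -0.342 -0.313
stop c [ 0.6631 -0.2759] size [np.float64(0.0196), np.float64(0.0568)] yaw -1.535 px [297.5  67.2] x 0.652 0.674 y -0.305 -0.247
stave c [ 0.5108 -0.1971] size [np.float64(0.0379), np.float64(0.1083)] yaw -0.025 px [235.  190.5] x 0.457 0.565 y -0.218 -0.174
stave c [ 0.5176 -0.2819] size [np.float64(0.0387), np.float64(0.109)] yaw 0.067 px [299.6 185.7] x 0.462 0.573 y -0.306 -0.26
board c [ 0.5581 -0.2411] size [np.float64(0.1312), np.float64(0.2267)] yaw 0.06 px [268.6 146.8] x 0.443 0.673 y -0.319 -0.165
120 [(322, [50, 179]), (323, [50, 142]), (324, [53, 136]), (325, [59, 125]), (326, [90, 102]), (327, [156, 103]), (328, [192, 157]), (329, [189, 210]), (330, [190, 231]), (331, [185, 234]), (332, [184, 235]), (333, [189, 235])]
[(70, [186, 218]), (71, [188, 222]), (72, [188, 228]), (73, [188, 231]), (74, [186, 233]), (75, [187, 230]), (76, [174, 210]), (77, [96, 202]), (78, [44, 233]), (79, [27, 244]), (80, [24, 246]), (81, [23, 246]), (82, [22, 247]), (83, [22, 248]), (84, [19, 249]), (85, [19, 249])]
```

Run:
```python
from h import *
c=env.camera_model("side"); b=cast(c,254.4,153,0); print(b)
for z in(.04,.06,.08,.1): print(z,proj(c,[b[0],b[1],z]))
c=env.camera_model("wrist")
for u,v in[(172,190),(190,225),(190,270),(160,170),(193,290)]:print(u,v,[cast(c,u,v,z)[:2].round(3) for z in(0,.05,.07)])
# jig frame check
cn=np.array([.6544,-.3124]);R=np.array([[np.cos(.037),-np.sin(.037)],[np.sin(.037),np.cos(.037)]])
for n,p in[("piv",(-.034,.104)),("f1",(-.139,.165)),("end",(-.125,.0865))]: print(n,cn+R@np.array(p))
for p in[(.5108,-.1971),(.5176,-.2819),(.6684,-.1372),(.5575,-.2549)]:print(p,R.T@(np.array(p)-cn))
for n,cs in[("cnr",(0,0,.009)),("piv",(-.034,.104,.029))]:
  for k in("wrist","side","scene"):print(n,k,proj(env.camera_model(k),[*(cn+R@np.array(cs[:2])),cs[2]]))
```

```text
[ 0.57398787 -0.03430165  0.        ]
0.04 [253.95454453 140.62818296]
0.06 [253.72522287 134.25913868]
0.08 [253.49133    127.76313649]
0.1 [253.25272788 121.13634208]
172 190 [array([ 0.505, -0.106]), array([ 0.52 , -0.122]), array([ 0.526, -0.129])]
190 225 [array([ 0.453, -0.127]), array([ 0.473, -0.141]), array([ 0.482, -0.146])]
190 270 [array([ 0.379, -0.12 ]), array([ 0.408, -0.135]), array([ 0.419, -0.141])]
160 170 [array([ 0.534, -0.092]), array([ 0.546, -0.11 ]), array([ 0.55 , -0.117])]
193 290 [array([ 0.344, -0.122]), array([ 0.377, -0.137]), array([ 0.39 , -0.142])]
piv [ 0.61657615 -0.20972889]
f1 [ 0.50939153 -0.15265476]
end [ 0.52628578 -0.23058315]
(0.5108, -0.1971) [-0.13923659  0.12053307]
(0.5176, -0.2819) [-0.13557813  0.03553957]
(0.6684, -0.1372) [0.02047134 0.17456221]
(0.5575, -0.2549) [-0.09470666  0.06104513]
cnr wrist [326.13534018  75.99074414]
cnr side [330.79653162 186.83161551]
cnr scene [308.74318068 192.336421  ]
piv wrist [241.76481107 108.72590039]
piv side [297.12192321 165.96256621]
piv scene [270.6144561  181.26099416]
```

Jig fit: corner (0.654,-0.312), yaw 0.037, and the predicted pivot agrees with the measured one to 1 mm. In the corner frame the staves are at (-0.139,0.1205) and (-0.136,0.0355). Next: turn the tool 90° and descend outside the left stave.

```bash
cat > st.py <<'E'
from h import *
s=env.state(); cn=np.array([.6544,-.3124]);R=np.array([[np.cos(.037),-np.sin(.037)],[np.sin(.037),np.cos(.037)]])
q=s["orientation"]; yaw=2*np.arctan2(q[2],q[1])
print("jig",(R.T@(s["ee_pos"][:2]-cn)).round(4),"z",s["ee_pos"][2].round(4),"tool x ang in jig",round(yaw-.037,4),"F jig",(R.T@s["force"][:2]).round(2),s["force"][2].round(2),"t",s["clock"],"q6",s["qpos"][5].round(2))
E
python3 inch.py '[[0,0,0.01,-0.1234],[0,0,0.01,-0.1234],[0,0,0.01,-0.1234],[0,0,0.01,-0.1234],[0,0,0.01,-0.1234],[0,0,0.01,-0.1234],[0,0,0.01,-0.1234],[0,0,0.01,-0.1234],[0,0,0.01,-0.1234],[0,0,0.01,-0.1234]]' >/dev/null
python3 inch.py '[[0,0,0,-0.1234],[0,0,0,-0.1234],[0,0,0,-0.1234],[0.033,-0.015,0.01,0],[0.033,-0.015,0.01,0],[0.033,-0.0145,0.01,0],[0,0,0,0],[0,0,0,0]]' >/dev/null; python3 st.py
```

```text
jig [-0.1403  0.162 ] z 0.1826 tool x ang in jig 1.5719 F jig [ 0.54 -0.39] 1.28 t 3.2667 q6 -0.56
```

```bash
python3 inch.py '[[0,0,0.03,0],[0,0,0.03,0],[0,0,0.03,0],[0,0,0.03,0],[0,0,0.025,0],[0,0,0.015,0],[0,0,0.0085,0],[0,0,0,0],[0,0,0,0]]' >/dev/null; python3 st.py
python3 - <<'E'
from h import *
im=env.get_image("side"); cv2.imwrite("pics/s1.png",cv2.resize(im[100:260,180:400,::-1],None,fx=3.6,fy=3.6,interpolation=2))
E
```

```text
jig [-0.138   0.1591] z 0.0161 tool x ang in jig 1.5688 F jig [0.3  0.27] 0.09 t 4.0167 q6 -0.56
```

View pics/s1.png

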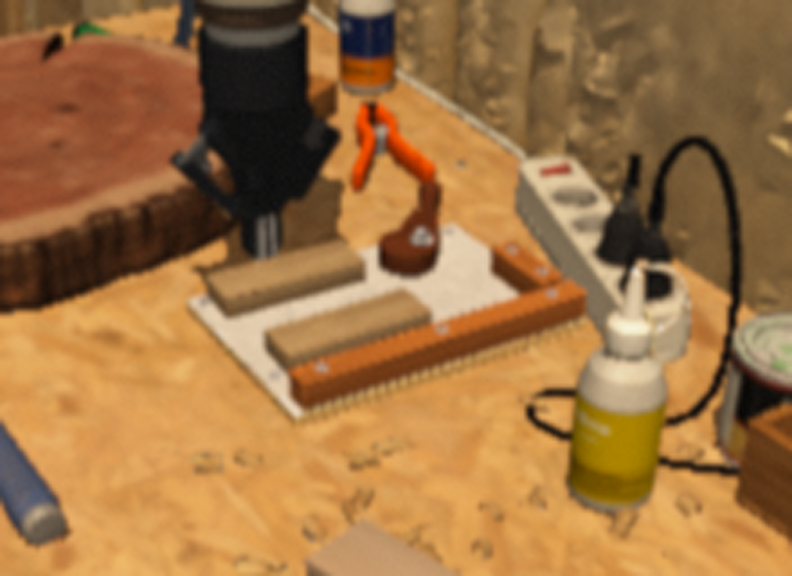

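Fingers stand just behind the left stave (crop (265,240)), clear of the log, at a good height. Sweeping.

```bash
python3 inch.py '[[-0.01,0,0,0],[-0.01,0,0,0],[-0.01,0,0,0],[-0.01,0,0,0],[-0.01,0,0,0],[-0.008,0,0,0],[-0.006,0,0,0],[-0.004,0,0,0],[0,0,0,0]]' ; python3 st.py
python3 inch.py '[[-0.004,0,0,0],[-0.003,0,0,0],[-0.002,0,0,0],[0,0,0,0],[0,0,0,0]]' ; python3 st.py
```

```text
clock: 4.82
ee_pos: [0.512, -0.2264, 0.0153]
orientation: [0.0, 0.695, 0.719, -0.0]
force: [-0.4, 0.5, 0.7]
grip_width: 0.002
gripper_force: 0.0
jig [-0.1391  0.0912] z 0.0153 tool x ang in jig 1.5683 F jig [-0.39  0.56] 0.65 t 4.8167 q6 -0.67
clock: 5.23
ee_pos: [0.5123, -0.2345, 0.0153]
orientation: [0.0, 0.695, 0.719, -0.0]
force: [0.2, 0.1, 0.4]
grip_width: -0.002
gripper_force: 0.0
jig [-0.1391  0.0831] z 0.0153 tool x ang in jig 1.5691 F jig [0.24 0.08] 0.4 t 5.2333 q6 -0.68
```

```bash
python3 inch.py '[[-0.002,0,0,0],[-0.002,0,0,0],[0,0,0,0],[0,0,0,0]]' >/dev/null; python3 st.py
python3 - <<'E'
from h import *
im=env.get_image("side"); cv2.imwrite("pics/s2.png",cv2.resize(im[140:220,220:350,::-1],None,fx=6,fy=6,interpolation=2))
E
```

```text
jig [-0.1391  0.0827] z 0.0153 tool x ang in jig 1.5688 F jig [ 1.43 12.07] 8.34 t 5.5667 q6 -0.68
```

View pics/s2.png

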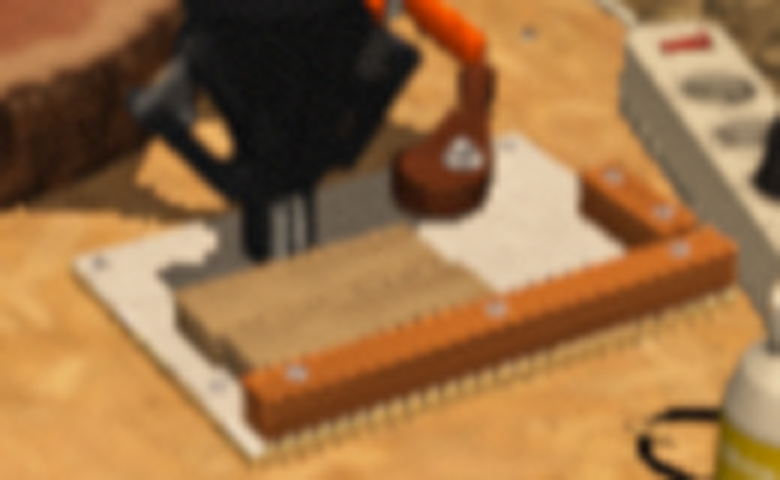

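Both staves lie tight against the fence (12 N contact, finger face at 72 mm, which is the pair's width). Next: lift, go behind the near ends and push towards the stop.

```bash
python3 inch.py '[[0.009,0,0,0],[0,0,-0.015,0],[0,0,-0.02,0],[-0.017,-0.028,0,0],[-0.018,-0.028,0,0],[-0.017,-0.027,0,0],[0,0,0,0],[0,0,0,0]]' >/dev/null; python3 st.py
python3 inch.py '[[0,0,0.018,0],[0,0,0.017,0],[0,0,0,0],[0,0,0,0]]' >/dev/null; python3 st.py
```

```text
jig [-0.2231  0.0356] z 0.0504 tool x ang in jig 1.5665 F jig [-0.1   0.75] 0.32 t 6.2833 q6 -0.85
jig [-0.2221  0.0375] z 0.0147 tool x ang in jig 1.5701 F jig [-1.23 -0.47] 1.03 t 6.6167 q6 -0.85
```

```bash
python3 inch.py '[[0,0.01,0,0],[-0.001,0.01,0,0],[0,0.01,0,0],[0,0.01,0,0],[0,0.01,0,0],[0,0.01,0,0],[0,0.01,0,0],[0,0.01,0,0],[0,0.008,0,0],[0,0,0,0]]' >/dev/null; python3 st.py
python3 inch.py '[[0,0.003,0,0],[0,0.003,0,0],[0,0.002,0,0],[0,0,0,0],[0,0,0,0]]' >/dev/null; python3 st.py
python3 - <<'E'
from h import *
im=env.get_image("side"); cv2.imwrite("pics/s3.png",cv2.resize(im[140:220,220:350,::-1],None,fx=6,fy=6,interpolation=2))
E
```

```text
jig [-0.132   0.0348] z 0.0161 tool x ang in jig 1.5698 F jig [ 0.02 -0.73] 0.38 t 7.45 q6 -0.74
jig [-0.1261  0.0352] z 0.0151 tool x ang in jig 1.5689 F jig [0.4  0.21] -0.33 t 7.8667 q6 -0.73
```

View pics/s3.png

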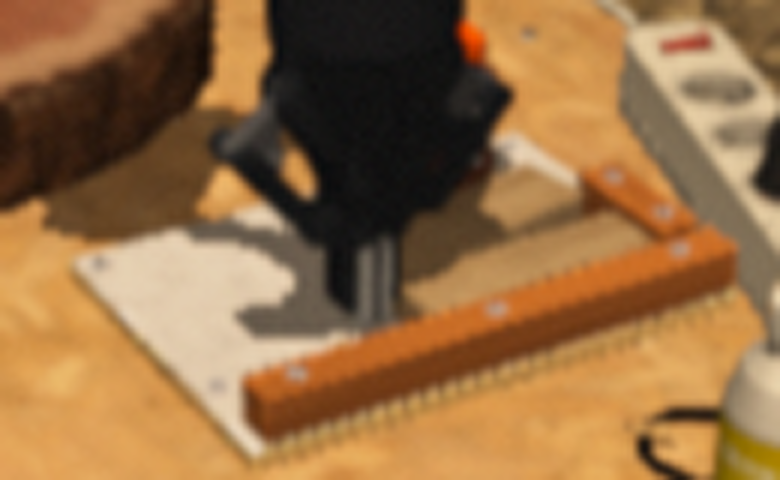

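The ends are nearly at the stop and there is no contact force yet, so I'll creep forward.

```bash
python3 inch.py '[[0,0.002,0,0],[0,0.001,0,0],[0,0.001,0,0],[0,0,0,0],[0,0,0,0]]' >/dev/null; python3 st.py
python3 inch.py '[[0,0.001,0,0],[0,0.001,0,0],[0,0,0,0],[0,0,0,0]]' >/dev/null; python3 st.py
```

```text
jig [-0.1227  0.0352] z 0.0151 tool x ang in jig 1.5691 F jig [-3.67 -0.1 ] 0.01 t 8.3333 q6 -0.72
jig [-0.1223  0.0352] z 0.015 tool x ang in jig 1.5693 F jig [-10.91  -0.67] 5.55 t 8.6667 q6 -0.72
```

Firm contact with the stop. I'll retract, rise and check from above.

```bash
python3 inch.py '[[0,-0.006,0,0],[0,-0.004,0,0],[0,0,-0.03,0],[0,0,-0.04,0],[0.01,0.02,-0.035,0],[0.01,0.03,-0.025,0],[0.01,0.03,-0.025,0],[0,0.02,-0.025,0],[0,0,0,0],[0,0,0,0]]' >/dev/null; python3 st.py
python3 - <<'E'
from h import *
im=env.get_image("wrist"); cv2.imwrite("pics/w2.png",im[:,:,::-1])
E
```

```text
jig [-0.0283  0.0647] z 0.1974 tool x ang in jig 1.5703 F jig [-0.72  0.01] -0.21 t 9.5 q6 -0.6
```

View pics/w2.png

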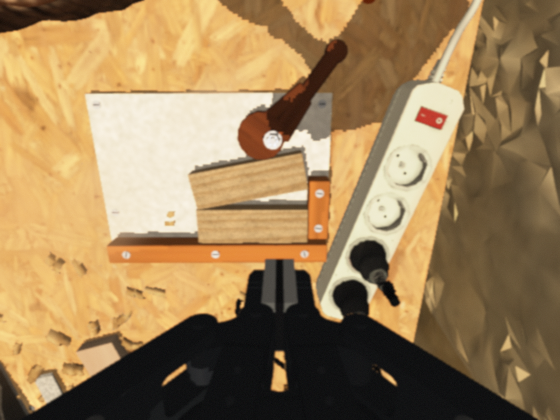

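The left stave has swung out: its far end, top right at (305,152), is up against the cam at (262,135). The other stave is good. I'll measure it, then press that far end back from the gap between cam and stop.

```bash
cat > m2.py <<'E'
from h import *
import sys
cm=env.camera_model("wrist"); im=cv2.cvtColor(env.get_image("wrist"),cv2.COLOR_RGB2HSV)
H,S,V=[im[:,:,i].astype(int) for i in range(3)]
cn=np.array([.6544,-.3124]);R=np.array([[np.cos(.037),-np.sin(.037)],[np.sin(.037),np.cos(.037)]])
def J(u,v,z): return (R.T@(cast(cm,u,v,z)[:2]-cn)).round(4)
def cont(m,box,name,z,amin=200):
    k=np.zeros(m.shape,np.uint8); x0,y0,x1,y1=box; k[y0:y1,x0:x1]=m[y0:y1,x0:x1]
    for c in cv2.findContours(cv2.morphologyEx(k,cv2.MORPH_OPEN,np.ones((3,3))),0,2)[0]:
        if cv2.contourArea(c)<amin: continue
        b=cv2.boxPoints(cv2.minAreaRect(c)); P=np.array([J(u,v,z) for u,v in b]); print(name,"c",P.mean(0).round(4),"corners",P.tolist(),"px",b.round(0).tolist())
E
python3 - <<'E'
from m2 import *
cont((S>75)&(V>140)&(S<160),(185,145,308,243),"stave",.027)
cont((S>165)&(V>140),(105,236,325,265),"fence",.031)
cont((S>165)&(V>140),(306,170,334,236),"stop",.031)
for n,u,v,z in[("pivot",272,141,.029),("lever end",338,47,.028),("lever right edge",310,107,.028),("stave far-left",303,153,.027)]:print(n,J(u,v,z))
for row in (110,118,126,134,142,150): print(row,[im[row,u].tolist() for u in range(280,316,4)])
E
```

```text
stave c [-0.06    0.0474] corners [[-0.1194, 0.0037], [-0.1118, 0.0914], [-0.0055, 0.0912], [-0.0033, 0.0034]] px [[191.0, 242.0], [191.0, 155.0], [307.0, 155.0], [307.0, 242.0]]
fence c [-0.093  -0.0094] corners [[-0.1982, 0.0003], [0.0134, -0.0002], [0.0142, -0.0192], [-0.2014, -0.0187]] px [[111.0, 247.0], [324.0, 247.0], [324.0, 264.0], [111.0, 264.0]]
stop c [0.0094 0.0393] corners [[0.0001, 0.0129], [-0.0014, 0.0657], [0.0181, 0.0657], [0.0207, 0.0128]] px [[311.0, 235.0], [311.0, 183.0], [332.0, 183.0], [332.0, 235.0]]
pivot [-0.0374  0.1043]
lever end [0.0178 0.1813]
lever right edge [-0.004   0.1336]
stave far-left [-0.0092  0.093 ]
110 [[10, 190, 59], [9, 189, 58], [11, 189, 54], [9, 188, 57], [10, 170, 54], [11, 177, 52], [10, 196, 52], [11, 174, 57], [19, 52, 133]]
118 [[10, 172, 49], [10, 185, 55], [10, 175, 54], [9, 181, 52], [9, 193, 49], [8, 179, 57], [10, 150, 61], [17, 49, 147], [18, 48, 143]]
126 [[11, 188, 57], [9, 183, 53], [9, 177, 49], [11, 204, 50], [10, 187, 56], [11, 108, 71], [17, 49, 134], [20, 48, 137], [18, 52, 137]]
134 [[15, 37, 109], [9, 186, 52], [10, 185, 55], [10, 191, 56], [17, 56, 183], [20, 26, 246], [21, 20, 249], [19, 50, 175], [18, 49, 136]]
142 [[18, 6, 229], [15, 42, 202], [13, 95, 156], [20, 44, 233], [20, 22, 248], [20, 22, 248], [20, 23, 247], [21, 27, 244], [19, 40, 233]]
150 [[9, 132, 151], [15, 59, 195], [17, 50, 154], [19, 48, 186], [16, 51, 130], [19, 55, 126], [16, 53, 134], [21, 33, 241], [20, 29, 243]]
```

```bash
python3 inch.py '[[0.023,0.019,0.035,0],[0.0223,0.0183,0.035,0],[0,0,0.035,0],[0,0,0.02,0],[0,0,0,0],[0,0,0,0]]' >/dev/null; python3 st.py
python3 inch.py '[[0,0,0.02,0],[0,0,0.02,0],[0,0,0.015,0],[0,0,0,0],[0,0,0,0]]' >/dev/null; python3 st.py
```

```text
jig [0.0016 0.1068] z 0.0738 tool x ang in jig 1.5682 F jig [1.08 0.36] 0.63 t 10.1 q6 -0.52
jig [0.0037 0.1059] z 0.0218 tool x ang in jig 1.5684 F jig [-0.97 -0.12] 0.22 t 10.5167 q6 -0.52
```

```bash
python3 inch.py '[[0,0,0.0065,0],[-0.003,0,0,0],[-0.004,-0.001,0,0],[-0.004,-0.002,0,0],[-0.004,-0.002,0,0],[-0.004,0,0,0],[0,0,0,0],[0,0,0,0]]' >/dev/null; python3 st.py
```

```text
jig [-0.0011  0.0868] z 0.0151 tool x ang in jig 1.5684 F jig [-0.54 -0.32] 0.4 t 11.1833 q6 -0.54
```

```bash
python3 inch.py '[[-0.002,0,0,0],[-0.002,0,0,0],[0,0,0,0],[0,0,0,0]]' >/dev/null; python3 st.py
python3 inch.py '[[-0.002,0,0,0],[0,0,0,0],[0,0,0,0]]' >/dev/null; python3 st.py
```

```text
jig [-0.0011  0.0832] z 0.0149 tool x ang in jig 1.569 F jig [-0.68 -0.08] -0.57 t 11.5167 q6 -0.55
jig [-0.0011  0.0811] z 0.0149 tool x ang in jig 1.5689 F jig [-0.32 -0.14] -0.15 t 11.7667 q6 -0.55
```

No contact force at 70 mm, so I'll rise and look.

```bash
python3 inch.py '[[0.004,0,0,0],[0,0,-0.03,0],[0,0,-0.04,0],[-0.01,-0.01,-0.035,0],[-0.01,-0.015,-0.035,0],[0,-0.01,-0.035,0],[0,0,0,0],[0,0,0,0]]' >/dev/null; python3 st.py
python3 - <<'E'
from m2 import *
cv2.imwrite("pics/w3.png",cv2.resize(cv2.cvtColor(im,cv2.COLOR_HSV2BGR)[60:280,80:370],None,fx=2.7,fy=2.7,interpolation=2))
E
```

```text
jig [-0.0349  0.0644] z 0.1936 tool x ang in jig 1.5685 F jig [0.24 0.4 ] -0.92 t 12.4333 q6 -0.6
```

View pics/w3.png

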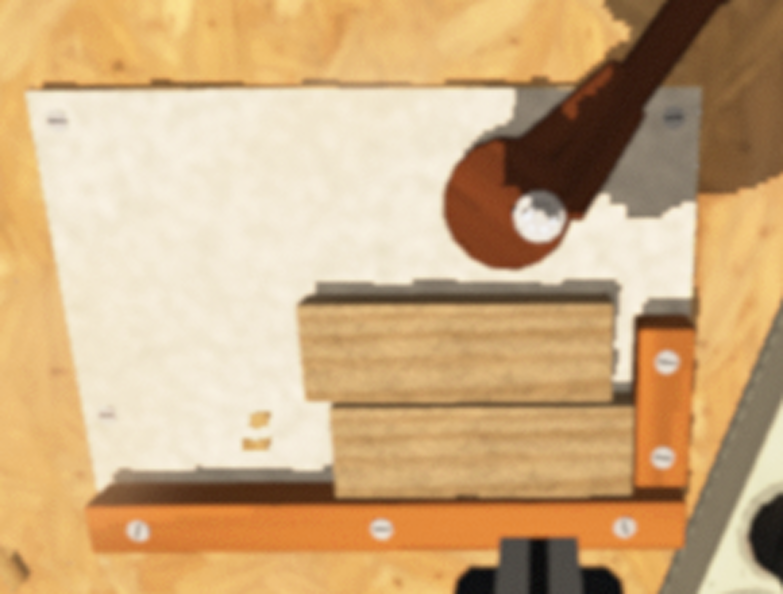

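The left stave is now parallel and edge to edge (crop (455,350)), but about 8 mm short of the stop. I'll push its near end at its own centre line.

```bash
python3 - <<'E'
from m2 import *
for n,u,v in[("NL",302,303),("NR",308,400),("FL",612,300),("FR",612,401),("2NL",333,406),("2FL",634,406),("2FR",634,495),("2NR",336,497)]: print(n,J(u/2.7+80,v/2.7+60,.027))
E
python3 inch.py '[[-0.003,-0.035,0.02,0],[-0.003,-0.035,0.02,0],[0,-0.035,0.025,0],[0,-0.03,0.02,0],[0,-0.025,0.03,0],[0,0,0.03,0],[0,0,0,0],[0,0,0,0]]' >/dev/null; python3 st.py
```

```text
NL [-0.1169  0.0766]
NR [-0.1178  0.0416]
FL [-0.0115  0.0774]
FR [-0.0106  0.0409]
2NL [-0.1092  0.0393]
2FL [-0.0027  0.039 ]
2FR [-0.0016  0.0043]
2NR [-0.1108  0.0038]
jig [-0.1966  0.0615] z 0.0433 tool x ang in jig 1.569 F jig [ 1.28 -0.22] 1.07 t 13.2 q6 -0.78
```

```bash
python3 inch.py '[[-0.006,0,0.014,0],[0,0,0.014,0],[0,0,0,0],[0,0.015,0,0],[0,0.015,0,0],[0,0.015,0,0],[0,0.01,0,0],[0,0.005,0,0],[0,0,0,0]]' >/dev/null; python3 st.py
python3 inch.py '[[0,0.003,0,0],[0,0.003,0,0],[0,0.002,0,0],[0,0.002,0,0],[0,0.001,0,0],[0,0.001,0,0],[0,0,0,0],[0,0,0,0]]' >/dev/null; python3 st.py
```

```text
jig [-0.1328  0.0529] z 0.0195 tool x ang in jig 1.5705 F jig [-0.05  0.8 ] 0.53 t 13.95 q6 -0.71
jig [-0.123   0.0533] z 0.0178 tool x ang in jig 1.5689 F jig [-1.3   0.49] 2.75 t 14.6167 q6 -0.7
```

```bash
python3 inch.py '[[0,0.001,0,0],[0,0.001,0,0],[0,0,0,0],[0,0,0,0]]' >/dev/null; python3 st.py
python3 inch.py '[[0,-0.006,0,0],[0,-0.004,0,0],[0,0,-0.03,0],[0,0,-0.04,0],[0.01,0.02,-0.035,0],[0.005,0.03,-0.025,0],[0,0.03,-0.025,0],[0,0.02,-0.025,0],[0,0,0,0],[0,0,0,0]]' >/dev/null; python3 st.py
python3 - <<'E'
from m2 import *
cv2.imwrite("pics/w4.png",cv2.resize(cv2.cvtColor(im,cv2.COLOR_HSV2BGR)[60:280,80:370],None,fx=2.7,fy=2.7,interpolation=2))
E
```

```text
jig [-0.1217  0.0534] z 0.0177 tool x ang in jig 1.5693 F jig [-4.51  0.62] 4.75 t 14.95 q6 -0.7
jig [-0.0297  0.068 ] z 0.1991 tool x ang in jig 1.57 F jig [-0.49 -0.68] -0.89 t 15.7833 q6 -0.59
```

View pics/w4.png

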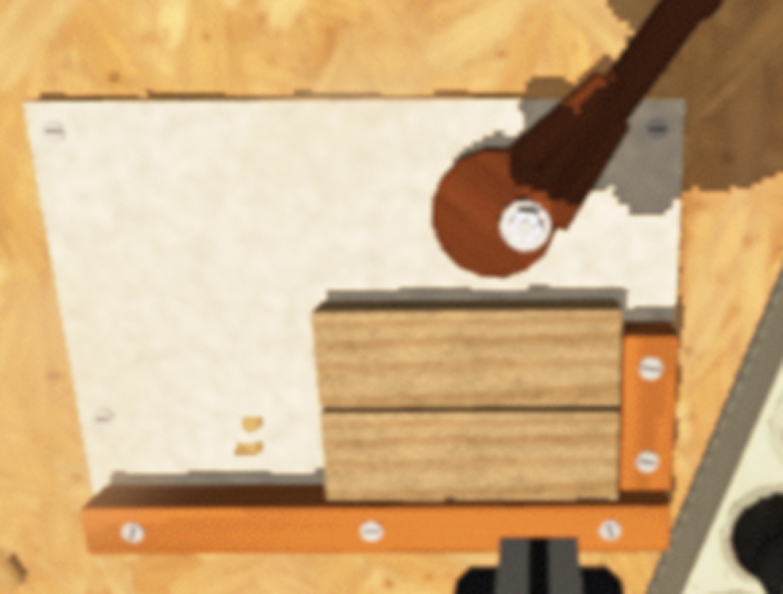

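Both staves lie edge to edge against the fence and the stop, with the cam open at crop (490,215). Ten pictures viewed, so numbers only from here. Measuring the lever's angle now.

```bash
cat > lev.py <<'E'
from m2 import *
piv=np.array([-.034,.104])
m=(S>130)&(V<125)&(H<15)
v,u=np.nonzero(m[0:260,:]); P=np.array([J(a,b,.028) for a,b in zip(u,v)])-piv
r=np.hypot(*P.T); k=(r>.035)&(r<.105); P=P[k]; r=r[k]; a=np.arctan2(P[:,1],P[:,0])
h,e=np.histogram(a,bins=72,range=(-np.pi,np.pi)); a0=e[h.argmax()]+.04
w=abs(a-a0)<.35; print("n",w.sum(),"angle",np.median(a[w]).round(3),"deg",np.degrees(np.median(a[w])).round(1),"rmax",np.percentile(r[w],99).round(3))
E
python3 lev.py
```

```text
n 1569 angle 0.96 deg 55.0 rmax 0.101
```

```bash
python3 inch.py '[[0.027,0.021,0.02,0],[0.027,0.021,0.02,0],[0.027,0.02,0.02,0],[0,0,0.02,0.122],[0,0,0.02,0.122],[0,0,0,0.122],[0,0,0,0.122],[0,0,0,0.122],[0,0,0,0],[0,0,0,0]]' 0 60 >/dev/null; python3 st.py
python3 - <<'E'
from h import *
s=env.state(); piv=np.array([-.034,.104])
print("ok")
E
```

```text
jig [0.0295 0.1493] z 0.096 tool x ang in jig 0.9617 F jig [0.18 0.15] 0.25 t 16.7167 q6 0.16
ok
```

```bash
python3 inch.py '[[0,0.001,0.025,0],[0,0.001,0.025,0],[0,0,0.02,0],[0,0,0.01,0],[0,0,0,0],[0,0,0,0]]' >/dev/null; python3 st.py
```

```text
jig [0.0323 0.1481] z 0.0175 tool x ang in jig 0.9601 F jig [ 0.93 -0.3 ] 0.3 t 17.2167 q6 0.17
```

```bash
cat > arc.py <<'E'
from h import *
s=env.state(); cn=np.array([.6544,-.3124]);R=np.array([[np.cos(.037),-np.sin(.037)],[np.sin(.037),np.cos(.037)]])
p=R.T@(s["ee_pos"][:2]-cn)-[-.034,.104]; q=s["orientation"]; t=2*np.arctan2(q[2],q[1])-.037
print("tool ang",round(t,3),"radial",round(p@[np.cos(t),np.sin(t)],4),"perp",round(p@[np.sin(t),-np.cos(t)],4),"F tang",round(R.T@s["force"][:2]@np.array([np.sin(t),-np.cos(t)]),1),"F rad",round(R.T@s["force"][:2]@np.array([np.cos(t),np.sin(t)]),1),"z",s["ee_pos"][2].round(4),"t",s["clock"])
E
python3 inch.py '[[0,-0.0075,0,0],[0.0018,-0.0075,0,-0.1],[0.0018,-0.0075,0,-0.1],[0.0018,-0.0075,0,-0.1],[0.0018,-0.0075,0,-0.1],[0.0018,-0.0075,0,-0.1],[0,0,0,0],[0,0,0,0]]' >/dev/null; python3 arc.py
```

```text
tool ang 1.457 radial 0.0742 perp 0.0226 F tang -0.1 F rad -0.2 z 0.0196 t 17.8833
```

```bash
python3 inch.py '[[0.0018,-0.0077,0.002,-0.1],[0.0018,-0.0077,0,-0.1],[0.0018,-0.0077,0,-0.1],[0.0018,-0.0077,0,-0.1],[0.0018,-0.0077,0,-0.1],[0.0018,-0.0077,0,-0.1],[0.0018,-0.0077,0,-0.1],[0,0,0,0],[0,0,0,0]]' >/dev/null; python3 arc.py
python3 inch.py '[[0.0018,-0.0077,0,-0.1],[0.0018,-0.0077,0,-0.1],[0,0,0,0],[0,0,0,0]]' >/dev/null; python3 arc.py
```

```text
tool ang 2.154 radial 0.0739 perp 0.0208 F tang 0.7 F rad -0.5 z 0.0166 t 18.6333
tool ang 2.354 radial 0.0748 perp 0.0202 F tang -0.3 F rad -0.4 z 0.0157 t 18.9667
```

```bash
python3 inch.py '[[0.0018,-0.0076,0,-0.1],[0.0018,-0.0076,0,-0.1],[0,0,0,0],[0,0,0,0]]' >/dev/null; python3 arc.py
python3 inch.py '[[0.0018,-0.0076,0,-0.1],[0.0009,-0.0038,0,-0.05],[0,0,0,0],[0,0,0,0]]' >/dev/null; python3 arc.py
```

```text
tool ang 2.554 radial 0.0746 perp 0.0219 F tang 6.8 F rad -1.1 z 0.0158 t 19.3
tool ang 2.704 radial 0.0745 perp 0.0239 F tang 14.3 F rad -1.6 z 0.0157 t 19.6333
```

```bash
python3 inch.py '[[0.001,-0.005,0,-0.05],[0.001,-0.004,0,-0.04],[0,-0.003,0,0],[0,0,0,0],[0,0,0,0]]' >/dev/null; python3 arc.py
```

```text
tool ang 2.794 radial 0.075 perp 0.0198 F tang 18.2 F rad -2.9 z 0.0157 t 20.05
```

```bash
python3 inch.py '[[0,0.012,0,0],[0,0.008,0,0],[0,0,-0.03,0],[0,0,-0.04,0],[0,0.03,-0.04,0],[-0.02,0.02,-0.04,0],[0,0,-0.03,0],[0,0,0,0],[0,0,0,0]]' >/dev/null; python3 st.py; python3 lev.py
python3 - <<'E'
from m2 import *
def px(x,y,z): return proj(cm,[*(cn+R@np.array([x,y])),z]).round(0)
print("pivot",px(-.034,.104,.029),"pair corners",[px(*c,.027).tolist() for c in[(0,0),(0,.072),(-.11,0),(-.11,.072)]])
E
```

```text
jig [-0.0617  0.1962] z 0.1854 tool x ang in jig 2.7976 F jig [-0.44 -0.33] -0.51 t 20.8 q6 -1.67
n 703 angle 2.716 deg 155.6 rmax 0.093
pivot [199. 247.] pair corners [[121.0, 305.0], [184.0, 284.0], [64.0, 210.0], [133.0, 185.0]]
```

```bash
python3 inch.py '[[0,0,0,0.1225],[0,0,0,0.1225],[0,0,0,0.1225],[0,0,0,0.1225],[0,0,0,0.1225],[0,0,0,0.1225],[0,0,0,0.1225],[0,0,0,0.1225],[0,0,0,0.1225],[0,0,0,0.1225]]' >/dev/null
python3 inch.py '[[-0.03,0.008,-0.003,0],[-0.03,0.008,-0.003,0],[-0.03,0.008,-0.003,0],[-0.03,0.008,-0.003,0],[0,0,0,0],[0,0,0,0]]' >/dev/null; python3 st.py; python3 lev.py
python3 - <<'E'
from m2 import *
m=((S>130)&(V<200)&(H<13)).astype(np.uint8)
print("pivot px",proj(cm,[*(cn+R@np.array([-.034,.104])),.029]).round(1))
k=np.zeros_like(m);k[20:165,100:330]=m[20:165,100:330]
c=max(cv2.findContours(cv2.morphologyEx(k,2,np.ones((3,3))),0,2)[0],key=cv2.contourArea)
print("area",cv2.contourArea(c),"ext px",c[:,0].min(0),c[:,0].max(0)); P=np.array([J(u,v,.028) for u,v in c[:,0]]); r=P-[-.034,.104]; d=np.hypot(*r.T); f=d>np.percentile(d,93); print("far pts",r[f].mean(0).round(4),d.max().round(4),"ang",np.arctan2(*r[f].mean(0)[::-1]).round(3))
print("disc lowest y",P[:,1].min(),"at x",P[P[:,1].argmin(),0])
cont((S>75)&(V>140)&(S<160),(180,140,309,246),"staves",.027)
E
```

```text
jig [-0.0321  0.0754] z 0.1924 tool x ang in jig 1.5704 F jig [-0.06  0.84] -0.87 t 22.2333 q6 -0.59
n 407 angle 2.735 deg 156.7 rmax 0.06
pivot px [278.9 155.3]
area 1752.0 ext px [206 124] [300 164]
far pts [-0.0633  0.0228] 0.0685 ang 2.797
disc lowest y 0.0958 at x -0.0604
staves c [-0.0586  0.0432] corners [[-0.1091, 0.0726], [-0.0067, 0.0728], [-0.005, 0.0138], [-0.1136, 0.0136]] px [[199.0, 188.0], [308.0, 188.0], [308.0, 245.0], [199.0, 245.0]]
```

Run:
```python
from m2 import *
g=np.array([(u,v,*J(u,v,.028)) for v in range(80,190) for u in range(130,330)]); u,v=g[:,0].astype(int),g[:,1].astype(int); r=g[:,2:]-[-.034,.104]
k=(S[v,u]>100)&(g[:,3]>.078)&(g[:,3]<.142)&(np.hypot(*r.T)<.11)
q=r[k]; d=np.hypot(*q.T); print(len(q),d.max())
for a,b in[(.035,.05),(.05,.065),(.065,.08),(.08,.095),(.095,.105)]:
    w=(d>a)&(d<b)&(q[:,0]<0); print(a,w.sum(),np.arctan2(q[w].mean(0)[1],q[w].mean(0)[0]).round(3) if w.sum() else "")
w=d<.034; print("near centroid",q[w].mean(0))
for n in(0,1):
  pass
cv=cm; print("H,S,V at lever pred", [im[tuple(proj(cm,[*(cn+R@(np.array([-.034,.104])+.08*np.array([np.cos(t),np.sin(t)]))),.028]).round().astype(int)[::-1])].tolist() for t in(2.6,2.7,2.8,2.9)])
```

```text
3305 0.10022200357206994
0.035 447 2.807
0.05 292 2.772
0.065 267 2.764
0.08 275 2.778
0.095 64 2.791
near centroid [-0.00784507 -0.00367482]
H,S,V at lever pred [[17, 74, 196], [14, 114, 139], [12, 116, 162], [21, 36, 241]]
```

The lever turned about 1.81 rad, so the cam is at 1.81 or more. The pair's left edge measures 72.6 mm from the fence, and the robot is clear. Handing in.

```bash
python3 -c "
from h import *
print(env.close_job())"
```

```text
the job is handed in; nothing more can be done
None
```

I handed the job in at about 22 s of the 56 s. Both staves lie edge to edge against the fence with their ends at the stop, and the cam lever is swung round by about 1.81 rad. I inferred the clamping from the 18 N push at the lever, since the force between the staves can't be read. The bottle, offcut and chisel were never approached, and no verdict came back.

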